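# Gauge the curved kerb with radius leaves

## Robot

A 6-joint arm with a two-finger parallel gripper is mounted at the origin on the work surface; the furniture and walls round the work are solid. World frame = base frame: x ahead of the robot, y to its left, z up, the work surface at z = 0. Lengths are in m, angles in rad, forces in N, time in s.
With the tool pointing down it reaches from about 0.375 to 0.975 m from the base axis. Payload 3.8 kg.
Tool frame: the origin (TCP) lies between the finger pads; the fingertips stand 25 mm ahead of it and the grasp point (between the pads) lies 6 mm ahead of it (robot.tip_extent is the distance from the TCP to the fingertips, in m); z points along the fingers, y is the line along which they close (so a half turn about z gives the same grasp; the last joint's range is limited). The gripper opens to 85 mm and grips with 20 to 120 N. Pads are 22 mm wide; open, the fingers measure 114 mm over their backs; the gripper's body (76 mm by 85 mm) begins 54 mm behind the grasp point. The pads swing forward as they close: fully open they stand 13 mm farther back than shut.
Start: joints at [1.248, 0.264, 1.604, -0, 1.274, -0.037], TCP at [0.19, 0.648, 0.256] pointing down, gripper open.
Joint ranges: [-2.63, 2.63], [-0.94, 2.18], [0.31, 2.57], [-1.31, 4.45], [0, 2.66], [-2.55, 2.55]. Speed limits (rad/s): [2.57, 2.57, 3.14, 3.14, 3.14, 3.14].

## Interface

Orientations are given as a unit quaternion [w, x, y, z].
In Python, from bench import robot gives the robot as it stands. The module is installed in compiled form; this text tells all that it offers.
- The arm moves only by the tool drive_tool, never from a script. Its argument "motion" is a list that holds one entry, the list of rows, each a list of 6 numbers: the shift along the tool's x, y, z in m, then the turn, a rotation vector about the tool's x, y, z in degrees. In form: [[[x, y, z, rx, ry, rz], ...]]. A call has 1 to 5 rows; each row shifts and turns the commanded pose from where the row before left it, along the tool's axes as they then stand; what a row does not reach is not made up. A row lasts 1/12 s, in which the tool goes at most 41.7 mm and 7.16 degrees, less where a joint would pass 70% of its speed; a pose out of reach is approached as far as the arm can. A call is refused whole if a number of a shift passes 0.0417 or a number of a turn 7.16, either way. A call with a gripper value outside its range is refused whole. "fingers" is the closure, from -1 (fully open) to 1 (shut), set as the call begins (left out, the last holds). The fingers move at their own pace and stop on an object; "squeeze" is the grip in N (left out, the last holds). Time passes only in rows, so rows that do not move let the fingers close. It gives the time, the measured TCP pose, the force, the opening and the grip force at its end, in the units of the state.
- robot.read_state(): the state, without advancing time (a new reading comes with each control period).
- robot.grab_frame(name): name is "scene" or "side" or "wrist"; returns a dict with "pixels" (420x560x3 uint8, red, green, blue), "z_map" (420x560 float32, m along the optical axis (not along the pixel's ray), 0 where there is no reading), "fx", "fy", "cx", "cy" (pixels), "rvec" (rotation vector, rad) and "tvec" (3), from world to camera coordinates, as OpenCV has them; the wrist camera has in their place "T_tool_cam" (4x4, takes a point from camera to tool coordinates, whose origin is the TCP and whose axes are the flange's). Camera axes: x right, y down, z forward; pixel columns grow to the right and rows downward; lengths in m; the calibration is good to about 2 mm. A picture is of the moment at which its call begins: read the wrist's pose just before it.
- robot.finish_job(): hands the job in; it is judged then, once.
The state is a dict: "t": time; "joints": joint angles; "qd": joint speeds; "joint_torque": joint torques, N m; "position": TCP position; "ee_rot": TCP orientation; "ft_force": force on the tool from outside, world axes, zero at the start; "moment": the same for the moment, N m; "gripper_width": finger opening in m; "gripper_force": force on a finger pad.
Only numpy, scipy, OpenCV 4.12 (cv2) and the standard library are available. Lean on these libraries where they do the work, as an engineer would, in place of code of your own. Each camera call takes 0.05 s, during which the arm holds its last target. There are 200 camera calls.

## Task

Gauge the curved kerb casting by the power pack, on the right, with the loose radius leaves: first slide the round-nosed leaf along the board into the kerb's hollow inside edge and press it home, then do the same on the outside edge with whichever hollow leaf fits that edge without rocking. Press each fitting leaf for about a second with a light steady push (about 7 N; between 4 and 10 N, and no leaf ever harder than 14 N on a kerb), set squarely at the middle of its edge. Leave both lying flat and fully home against the kerb, let go of, the hollow leaf that does not fit at least a hand's width (10 cm) away from the kerb, and the glue, paint, tools, wood and model car undisturbed.

Things in the scene. Friction and masses are not known exactly. Their poses are not given: they have to be found in the camera images.
- kerb_1: curved kerb casting glued flat to the board: 120 degrees of a grey ring, 10 mm high, upright edges. Origin: centre of its arcs, at board level; +x points through the middle of the casting, so its convex outside edge faces +x, its hollow inside edge -x. Inside radius 18 mm; outside radius 30 or 42 mm, not noted. To be gauged only if it is the one on the right, by the power pack (y < 0)
- kerb_2: the other kerb casting: described as kerb_1, inside radius also 18 mm; of the two, one is 30 and one 42 mm outside, not noted which. The one on the right by the power pack (y < 0; outside edge towards the left, hollow towards the right) is the job; the other, far left between the level crossing and the red-roofed shed (y > 0.3 m), is a spare to be left alone
- leaf_nose: round-nosed leaf: loose pale aluminium plate 10 mm thick, 36 mm wide, about 90 g, flat on the board, its upright round wooden knob 14 mm across (19 mm for its lowest 3 mm), top 40 mm above the board. Origin: under the knob, at the underside; +x is the way to push. Half-round nose of 18 mm radius, tip 40 mm ahead of the knob, plate's back 14 mm behind; fits both kerbs' hollow edge
- leaf_nose_c (a point): arc centre of leaf_nose, on its x axis 22 mm ahead of the knob; fully home it lies on the kerb's arc centre
- leaf_cup_a: hollow leaf: plate, thickness, weight, knob, origin and axes as leaf_nose, but a concave edge of 30 mm radius (90 degrees of arc) faces +x; bottom of the hollow 20 mm ahead of the knob, horns 29 mm ahead, back 14 mm behind, 54 mm wide. Fits a kerb of 30 mm outside radius; on one of 42 mm its horns touch first, the knob stopping some 65 mm from the kerb's centre
- leaf_cup_a_c (a point): arc centre of leaf_cup_a, on its x axis 50 mm ahead of the knob; fully home it lies on the kerb's arc centre
- leaf_cup_b: hollow leaf: plate, thickness, weight, knob, origin and axes as leaf_nose, but a concave edge of 42 mm radius (90 degrees of arc) faces +x; bottom of the hollow 20 mm ahead of the knob, horns 32 mm ahead, back 14 mm behind, 71 mm wide. Fits a kerb of 42 mm outside radius; on one of 30 mm it rocks, touching at one point, the knob stopping some 50 mm from the kerb's centre
- leaf_cup_b_c (a point): arc centre of leaf_cup_b, on its x axis 62 mm ahead of the knob; fully home it lies on the kerb's arc centre
- glue_bottle: bystander: white squeeze bottle of glue, 43 x 42 x 93 mm
- paint_jar: bystander: small dark paint jar with white lid, 29 x 30 x 36 mm
- wood_strip: bystander: offcut of wood lying flat, 26 x 95 x 8 mm
- tweezers: bystander: fine tweezers lying flat, 11 x 114 x 6 mm
- sedan_black: bystander: black model car, 22 x 58 x 22 mm; near it and the leaves stands a fixed model signal, 55 mm high, to be carried over
There are look-alikes about, which are no part of the job. What is shaped like the leaf_cup_b but pink is not meant.

How it is judged:
On the way, in this order (a step that is already met when the one before it is completed fails the run):
1. the round-nosed leaf is pressed home in the hollow edge of the kerb by the power pack (with 4 to 10 N, arc centres within 2.5 mm, for 0.7 s) (((world y of kerb_1 below 0 m and horizontal distance between leaf_nose_c and kerb_1 below 0.0025 m and angle between the x axis of leaf_nose and the x axis of kerb_1, either way round below 0.35 rad and height (world z) of leaf_nose below 0.004 m and angle between leaf_nose's own z axis and vertical below 0.08 rad and contact force between leaf_nose and kerb_1 between 4 and 10 N) or (world y of kerb_2 below 0 m and horizontal distance between leaf_nose_c and kerb_2 below 0.0025 m and angle between the x axis of leaf_nose and the x axis of kerb_2, either way round below 0.35 rad and height (world z) of leaf_nose below 0.004 m and angle between leaf_nose's own z axis and vertical below 0.08 rad and contact force between leaf_nose and kerb_2 between 4 and 10 N))), for 0.7 s.
2. the hollow leaf that fits is pressed home on the kerb's outside edge (with 4 to 10 N, arc centres within 2.5 mm, for 0.7 s) (((world y of kerb_1 below 0 m and horizontal distance between leaf_cup_a_c and kerb_1 below 0.0025 m and angle between the x axis of leaf_cup_a and the x axis of kerb_1, either way round below 0.35 rad and height (world z) of leaf_cup_a below 0.004 m and angle between leaf_cup_a's own z axis and vertical below 0.08 rad and contact force between leaf_cup_a and kerb_1 between 4 and 10 N) or (world y of kerb_2 below 0 m and horizontal distance between leaf_cup_b_c and kerb_2 below 0.0025 m and angle between the x axis of leaf_cup_b and the x axis of kerb_2, either way round below 0.35 rad and height (world z) of leaf_cup_b below 0.004 m and angle between leaf_cup_b's own z axis and vertical below 0.08 rad and contact force between leaf_cup_b and kerb_2 between 4 and 10 N))), for 0.7 s.
At the end, for the whole second after the job is handed in: The round-nosed leaf and the fitting hollow leaf lie flat and still, fully home against the kerb by the power pack (arc centre of each within 3 mm of the kerb's, axis within 0.35 rad of the kerb's middle), and the other hollow leaf's knob is more than 90 mm from the kerb's centre (((world y of kerb_1 below 0 m and horizontal distance between each of leaf_nose_c, leaf_cup_a_c and kerb_1 below 0.003 m and angle between the x axis of each of leaf_nose, leaf_cup_a and the x axis of kerb_1, either way round below 0.35 rad and height (world z) of each of leaf_nose, leaf_cup_a below 0.004 m and angle between each of leaf_nose, leaf_cup_a's own z axis and vertical below 0.08 rad and horizontal distance between leaf_cup_b and kerb_1 above 0.09 m and height (world z) of leaf_cup_b below 0.02 m and linear speed of each of leaf_nose, leaf_cup_a, leaf_cup_b below 0.01 m/s) or (world y of kerb_2 below 0 m and horizontal distance between each of leaf_nose_c, leaf_cup_b_c and kerb_2 below 0.003 m and angle between the x axis of each of leaf_nose, leaf_cup_b and the x axis of kerb_2, either way round below 0.35 rad and height (world z) of each of leaf_nose, leaf_cup_b below 0.004 m and angle between each of leaf_nose, leaf_cup_b's own z axis and vertical below 0.08 rad and horizontal distance between leaf_cup_a and kerb_2 above 0.09 m and height (world z) of leaf_cup_a below 0.02 m and linear speed of each of leaf_nose, leaf_cup_a, leaf_cup_b below 0.01 m/s))); the robot touches nothing.
It fails at once if a leaf is pressed against a kerb with more than 14 N (contact force between any of leaf_nose, leaf_cup_a, leaf_cup_b and kerb_1 above 14 N or contact force between any of leaf_nose, leaf_cup_a, leaf_cup_b and kerb_2 above 14 N).
It fails at once if a bystander is moved by more than 25 mm (distance of any of glue_bottle, paint_jar, wood_strip, tweezers, sedan_black from where it was at the start of the episode above 0.025 m).
It also fails if it takes over 72 s, if anything falls off the work surface, if the arm or the gripper's body presses on something with over 40 N, if the wrist force passes 120 N, or if a joint passes its speed limit or range.

## Working session

There is one attempt and no reset: what is moved stays moved. The work goes in short steps, Python scripts to look and compute and a tool call to move; the robot and the scene stay as the last step left them, time stands still between calls to the robot, and variables do not carry over. Pictures are saved under pics/ and viewed, at most 10 in all, crops included, and the job is handed in when it is done.

Besides the shell and the picture viewer there is one more tool, called after "Request:" as name(argument=value, ...), one argument or row to a line, values as JSON. drive_tool: Moves the arm, as the interface text tells. Its arguments: {"type":"object","properties":{"motion":{"type":"array"},"fingers":{"type":"number"},"squeeze":{"type":"number"}},"required":["motion"]}

```bash
mkdir -p pics; cat > h.py <<'E'
import numpy as np, cv2
from scipy.spatial.transform import Rotation as R
from bench import robot
def grab(n, f):
    s=robot.read_state(); d=robot.grab_frame(n)
    cv2.imwrite(f'pics/{f}.png', d['pixels'][:,:,::-1])
    if n=='wrist':
        q=s['ee_rot']; T=np.eye(4); T[:3,:3]=R.from_quat([q[1],q[2],q[3],q[0]]).as_matrix(); T[:3,3]=s['position']
        M=T@np.array(d['T_tool_cam'])
    else:
        W=np.eye(4); W[:3,:3]=cv2.Rodrigues(np.array(d['rvec'],float))[0]; W[:3,3]=np.ravel(d['tvec']); M=np.linalg.inv(W)
    np.savez(f'pics/{f}.npz',z=d['z_map'],rgb=d['pixels'],M=M,K=[d['fx'],d['fy'],d['cx'],d['cy']])
def load(f): return np.load(f'pics/{f}.npz')
def cloud(f):
    a=load(f); z=a['z']; fx,fy,cx,cy=a['K']; v,u=np.mgrid[:z.shape[0],:z.shape[1]]
    P=np.stack([(u-cx)/fx*z,(v-cy)/fy*z,z],-1)
    return P@a['M'][:3,:3].T+a['M'][:3,3], a['rgb']
def onplane(f,u,v,h):
    a=load(f); fx,fy,cx,cy=a['K']; d=a['M'][:3,:3]@np.array([(u-cx)/fx,(v-cy)/fy,1]); o=a['M'][:3,3]
    return o+d*(h-o[2])/d[2]
E
python3 - <<'E'
from h import *
for n in ('scene','side','wrist'): grab(n,n+'0')
s=robot.read_state(); print(s)
a=[cv2.imread(f'pics/{n}0.png') for n in('scene','side')]
cv2.imwrite('pics/sc.png',cv2.resize(a[0],(800,600),interpolation=cv2.INTER_CUBIC))
print(load('scene0')['M'],load('side0')['M'],load('scene0')['K'])
E
```

```text
{'t': 0.15, 'joints': array([ 1.24807926e+00,  2.64617114e-01,  1.60508861e+00,  1.29653688e-05,
        1.27370904e+00, -3.68992633e-02]), 'qd': array([ 3.60025228e-04, -2.55136537e-03, -3.95643347e-03,  1.52694751e-03,
       -2.29756225e-06,  1.77932735e-03]), 'joint_torque': array([ 1.02952035e-03, -5.15898585e+01, -3.67961776e+01, -1.56172223e-04,
        8.06683529e-03,  7.34590185e-05]), 'position': array([0.19013759, 0.64710608, 0.25520776]), 'ee_rot': array([-1.69031158e-04,  1.42424788e-01,  9.89805208e-01, -8.95260145e-04]), 'ft_force': array([0.46956722, 0.24691734, 0.23228694]), 'moment': array([0.03168094, 0.01121506, 0.05545931]), 'gripper_force': 0.0, 'gripper_width': 0.08555778145485105}
[[ 0.7690431  -0.25366947  0.5867065  -0.45902028]
 [-0.63909405 -0.3216188   0.69865596 -0.99688093]
 [ 0.01146816 -0.91225717 -0.40945737  0.62718015]
 [ 0.          0.          0.          1.        ]] [[ 0.98711462 -0.08496218  0.13559555  0.20952074]
 [-0.15925821 -0.60395018  0.78094878 -0.99438432]
 [ 0.01554185 -0.79248067 -0.60969898  0.84605831]
 [ 0.          0.          0.          1.        ]] [458.47840064 458.47840064 283.61450447 223.37505896]
```

View pics/sc.png

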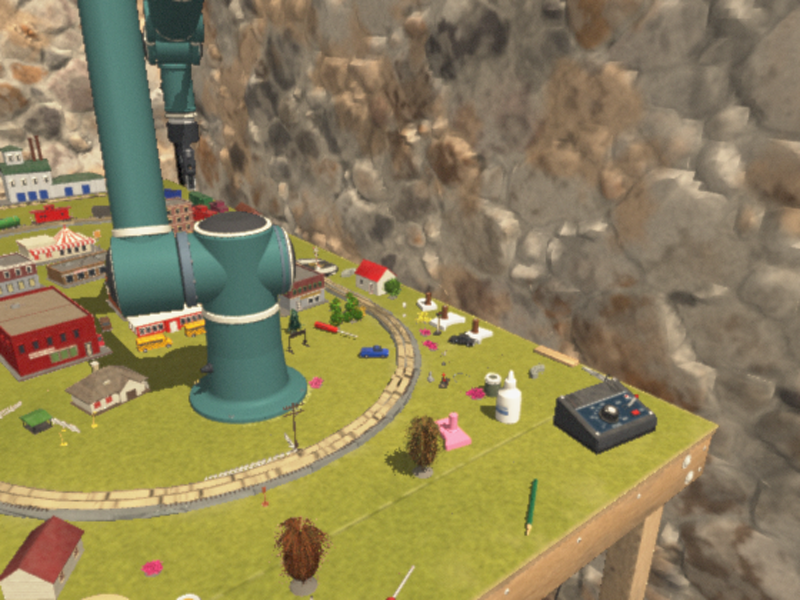

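The scene picture shows three pale leaves with brown knobs near (428,300), (447,318) and (478,330). It also shows the black car (462,340), the jar (492,384), the glue (508,400), the power pack (605,412) and a grey kerb at about (537,370).

```bash
python3 - <<'E'
from h import *
a=cv2.imread('pics/side0.png'); cv2.imwrite('pics/sd.png',cv2.resize(a,(800,600),interpolation=cv2.INTER_CUBIC))
E
```

```text
(no output)
```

View pics/sd.png

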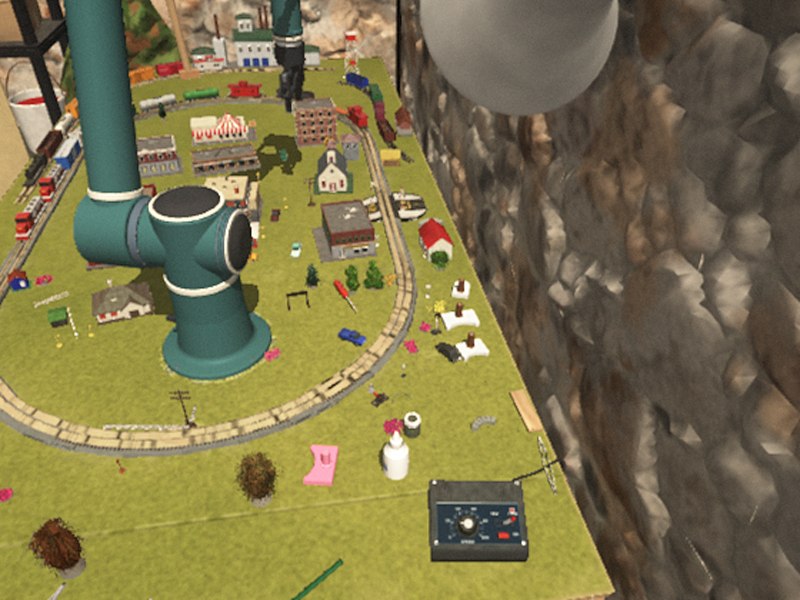

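The side picture shows the kerb at (483,422) and leaves at (460,288), (459,316) and (471,347). Around them are the car (447,351), the wood strip (526,410), the tweezers (547,465), the glue (396,460) and the jar (413,423). I'll convert these to world coordinates.

```bash
python3 - <<'E'
from h import *
C,_=cloud('side0')
for n,u,v,h in [('kerb',483,422,.01),('knob1',461,282,.04),('knob2',459,308,.04),('knob3',471,338,.04),('car',447,351,.02),('wood',526,410,.008),('tw',547,465,.005),('glue',396,435,.09),('jar',413,418,.036),('pack',478,485,.05),('packnear',430,485,.05),('kerb2?',380,205,.01),('base',220,350,0),('signal',437,325,.0),('edge',470,300,0)]:
    U,V=u*.7,v*.7
    print(n,onplane('side0',U,V,h).round(3),C[int(V),int(U)].round(3))
E
```

```text
kerb [ 0.48  -0.291  0.01 ] [ 0.479 -0.291  0.011]
knob1 [0.527 0.085 0.04 ] [0.525 0.086 0.041]
knob2 [ 0.501 -0.005  0.04 ] [0.502 0.001 0.037]
knob3 [ 0.503 -0.102  0.04 ] [ 0.502 -0.099  0.04 ]
car [ 0.454 -0.111  0.02 ] [ 0.451 -0.109  0.021]
wood [ 0.565 -0.273  0.008] [ 0.564 -0.273  0.008]
tw [ 0.562 -0.393  0.005] [ 0.562 -0.388  0.001]
glue [ 0.313 -0.364  0.09 ] [ 0.312 -0.364  0.092]
jar [ 0.354 -0.287  0.036] [ 0.355 -0.284  0.035]
pack [ 0.427 -0.445  0.05 ] [ 0.423 -0.449  0.058]
packnear [ 0.354 -0.434  0.05 ] [ 0.353 -0.44   0.06 ]
kerb2? [0.402 0.508 0.01 ] [0.403 0.513 0.01 ]
base [ 0.008 -0.022  0.   ] [ 0.019 -0.073  0.048]
signal [ 0.456 -0.007  0.   ] [ 0.447 -0.033  0.025]
edge [ 0.547  0.068 -0.   ] [0.547 0.068 0.   ]
```

Request:
drive_tool(
  motion=[
    [[-0.024,-0.0268,-0.0045,0,0,0],[-0.024,-0.0268,-0.0045,0,0,0],[-0.024,-0.0268,-0.0045,0,0,0],[-0.024,-0.0268,-0.0045,0,0,0],[-0.024,-0.0268,-0.0045,0,0,0]],
  ],
  fingers=-1,
)

```text
t: 0.57
position: [0.2679, 0.4835, 0.2784]
ee_rot: [-0.0, 0.142, 0.99, -0.0]
ft_force: [1.0, 0.2, -0.0]
gripper_width: 0.0854
gripper_force: 0.0
```

Request:
drive_tool(
  motion=[
    [[-0.024,-0.0268,-0.0045,0,0,0],[-0.024,-0.0268,-0.0045,0,0,0],[-0.024,-0.0268,-0.0045,0,0,0],[-0.024,-0.0268,-0.0045,0,0,0],[-0.024,-0.0268,-0.0045,0,0,0]],
  ],
)

```text
t: 0.98
position: [0.3452, 0.321, 0.3012]
ee_rot: [-0.0, 0.142, 0.99, -0.0]
ft_force: [1.1, 0.5, 0.0]
gripper_width: 0.0855
gripper_force: 0.0
```

Request:
drive_tool(
  motion=[
    [[-0.024,-0.0268,-0.0045,0,0,0],[-0.024,-0.0268,-0.0045,0,0,0],[-0.024,-0.0268,-0.0045,0,0,0],[-0.024,-0.0268,-0.0045,0,0,0],[-0.024,-0.0268,-0.0045,0,0,0]],
  ],
)

```text
t: 1.4
position: [0.4225, 0.1587, 0.3239]
ee_rot: [0.0, 0.142, 0.99, 0.0]
ft_force: [0.2, 0.7, 0.9]
gripper_width: 0.0852
gripper_force: 0.0
```

Request:
drive_tool(
  motion=[
    [[-0.024,-0.0268,-0.0045,0,0,0],[-0.024,-0.0268,-0.0045,0,0,0],[-0.024,-0.0268,-0.0045,0,0,0],[-0.024,-0.0268,-0.0045,0,0,0],[0,0,0,0,0,0]],
  ],
)

```text
t: 1.82
position: [0.4865, 0.0254, 0.3425]
ee_rot: [0.001, 0.145, 0.989, -0.001]
ft_force: [-0.5, 0.1, 0.9]
gripper_width: 0.0858
gripper_force: 0.0
```

```bash
python3 - <<'E'
from h import *
grab('wrist','w1'); a=load('w1'); print(a['M'],a['K'],robot.read_state()['position'],robot.read_state()['ft_force'])
cv2.imwrite('pics/w1b.png',cv2.resize(cv2.imread('pics/w1.png'),(800,600),interpolation=cv2.INTER_CUBIC))
E
```

```text
[[ 0.2870043   0.91536387  0.28237831  0.41568702]
 [ 0.95792633 -0.27351725 -0.08697966  0.04786856]
 [-0.00238269  0.29546116 -0.95535178  0.45991301]
 [ 0.          0.          0.          1.        ]] [343.50858433 343.50858433 281.6328735  213.49642197] [0.48526634 0.027753   0.34194634] [-0.869885   -0.06652526 -0.31440418]
```

View pics/w1b.png

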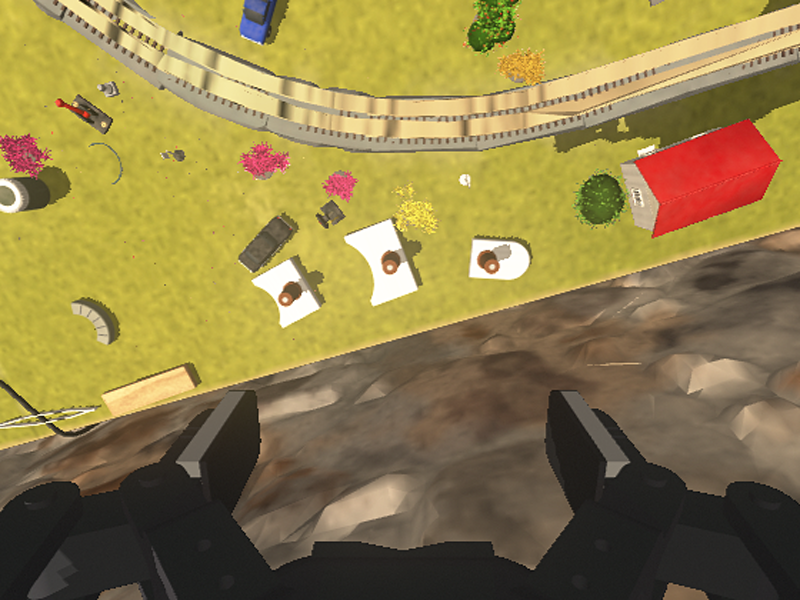

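The wrist picture shows the nose leaf's knob at (488,262), nose to the right. The wide cup's knob is at (390,262) and the small cup's at (289,295), both hollows to the left. The kerb is at (95,320) with its convex side up-right. The signal is at (330,212), the car at (268,243), and the board edge and rock wall are below. Next I'll fit the shapes.

```bash
cat >> h.py <<'E'
from scipy.optimize import least_squares
def region(f,c,r,z0,z1):
    P,rgb=cloud(f); P=P.reshape(-1,3); rgb=rgb.reshape(-1,3)
    m=(np.hypot(P[:,0]-c[0],P[:,1]-c[1])<r)&(P[:,2]>z0)&(P[:,2]<z1)
    return P[m],rgb[m]
def shape(kind,n=400):
    """dense sample of outline area in own frame"""
    g=np.stack(np.meshgrid(np.arange(-60,61,.8),np.arange(-60,61,.8)),-1).reshape(-1,2)/1000; x,y=g.T; r=np.hypot
    if kind=='nose': m=(x>-.014)&(abs(y)<.018)&((x<.022)|(r(x-.022,y)<.018))
    if kind=='a': m=(x>-.014)&(x<.0288)&(abs(y)<.027)&(r(x-.05,y)>.03)
    if kind=='b': m=(x>-.014)&(x<.0323)&(abs(y)<.0355)&(r(x-.062,y)>.042)
    if kind in('k30','k42'): rr=r(x,y); m=(rr>.018)&(rr<int(kind[1:])/1000)&(abs(np.arctan2(y,x))<np.pi/3)
    return g[m]
def fit(kind,pts,guess):
    from scipy.spatial import cKDTree
    S=shape(kind); t=cKDTree(pts)
    def f(p):
        c,s=np.cos(p[2]),np.sin(p[2]); Q=S@np.array([[c,s],[-s,c]])+p[:2]
        d1=t.query(Q)[0]; d2=cKDTree(Q).query(pts)[0]
        return np.mean(np.minimum(d1,.01)**2)/1e-6+np.mean(np.minimum(d2,.01)**2)/1e-6
    from scipy.optimize import minimize
    best=min((minimize(f,[guess[0],guess[1],th],method='Nelder-Mead',options=dict(initial_simplex=np.array([guess[0],guess[1],th])+np.array([[0,0,0],[.008,0,0],[0,.008,0],[0,0,.4]]),xatol=1e-5,fatol=1e-4)) for th in guess[2]),key=lambda o:o.fun)
    return best.x,best.fun
E
python3 - <<'E'
from h import *
print('tip',robot.tip_extent)
P,rgb=cloud('w1')
def at(u,v): return P[int(v*.7),int(u*.7)]
for n,(u,v) in dict(nose=(488,260),b=(390,262),a=(289,295)).items():
    c=at(u,v); k,_=region('w1',c[:2],.02,.034,.05); kc=k[:,:2].mean(0)
    p,_=region('w1',kc,.06,.006,.0135)
    rgb_=_; m=rgb_.min(1)>150; 
    print(n,c.round(4),'knob',kc.round(4),len(k),len(p),m.sum(), 'ztop',np.median(k[:,2]),'plate z',np.median(p[m][:,2]))
    x,e=fit(n,p[m][:,:2],[*kc,np.arange(-3,3.2,.8)]); print('   fit',x.round(4),e)
c=np.array(at(95,320)); p,col=region('w1',c[:2],.06,.006,.014); print('kerb',c,len(p),np.median(p[:,2]),col.mean(0))
for k in('k30','k42'):
    print(k,fit(k,p[:,:2],[c[0]+.01,c[1]-.02,np.arange(-3,3.2,.8)]))
for f in('side0','scene0','w1'):
    Q=cloud(f)[0].reshape(-1,3); 
    for y in(.08,0,-.1,-.3):
        m=(abs(Q[:,1]-y)<.02)&(Q[:,2]>.03)&(Q[:,2]<.35)&(Q[:,0]>.54)
        m2=(abs(Q[:,1]-y)<.02)&(abs(Q[:,2])<.004)
        print(f,y,'wall x min',np.sort(Q[m][:,0])[:3] if m.any() else None,'board x max',Q[m2][:,0].max() if m2.any() else None)
E
```

```text
tip 0.025
nose [0.5218 0.0922 0.0395] knob [0.5273 0.0936] 107 868 709 ztop 0.040100174104327424 plate z 0.01012341039478859
   fit [0.5275 0.094  1.2066] 5.0685332627812985
b [0.4984 0.0109 0.0412] knob [0.5025 0.0084] 104 1649 1331 ztop 0.03996046908123768 plate z 0.010142649524602754
   fit [ 0.5029  0.0081 -1.4958] 2.762424820408602
a [ 0.5012 -0.0844  0.0404] knob [ 0.5038 -0.089 ] 101 1226 854 ztop 0.04003697177033183 plate z 0.010148586906759016
   fit [ 0.5041 -0.0898 -1.3716] 5.070234636774375
kerb [ 0.47772155 -0.28405122  0.0097634 ] 359 0.00988006892570542 [185.93871866 172.45125348 134.77437326]
k30 (array([ 0.48383434, -0.3050583 ,  1.85025765]), np.float64(0.5781502312506572))
k42 (array([ 0.48571032, -0.31181313,  1.84883509]), np.float64(10.468568004334472))
side0 0.08 wall x min [0.67095295 0.67114441 0.67116637] board x max 0.683319801628307
side0 0 wall x min [0.66549472 0.66616615 0.66639471] board x max 0.6903322982631466
side0 -0.1 wall x min [0.67271245 0.67278965 0.67324427] board x max 0.6944731445604435
side0 -0.3 wall x min [0.67406597 0.67461516 0.67463411] board x max 0.6812959430475856
scene0 0.08 wall x min [0.66517147 0.66557011 0.66650656] board x max 0.6848470198951401
scene0 0 wall x min [0.66028325 0.66045131 0.66118801] board x max 0.6908240941156006
scene0 -0.1 wall x min [0.66776104 0.66907895 0.67083834] board x max 0.696807131861242
scene0 -0.3 wall x min [0.66914145 0.66941392 0.6696739 ] board x max 0.6815601578334453
w1 0.08 wall x min [0.66994555 0.67008144 0.67025254] board x max 0.6846913065451252
w1 0 wall x min [0.66543418 0.6655473  0.66554817] board x max 0.6898935235780961
w1 -0.1 wall x min [0.67549488 0.67550275 0.67578208] board x max 0.6942554901020501
w1 -0.3 wall x min [0.69101408 0.69185803 0.69199864] board x max 0.5839911998813494
```

The kerb fits the 30 mm outline clearly (residual 0.6 against 10.5), so leaf_cup_a is the one to use. I'll make a half turn so joint 6 stays in mid range, descending as it turns.

Request:
drive_tool(
  motion=[
    [[0,0,0.0075,0,0,7.1],[0,0,0.0075,0,0,7.1],[0,0,0.0075,0,0,7.1],[0,0,0.0075,0,0,7.1],[0,0,0.0075,0,0,7.1]],
  ],
  fingers=0,
  squeeze=40,
)

```text
t: 2.28
position: [0.4835, 0.0316, 0.3034]
ee_rot: [-0.001, 0.44, 0.898, 0.0]
ft_force: [0.0, -0.3, -0.2]
gripper_width: 0.0427
gripper_force: 0.0
```

Request:
drive_tool(
  motion=[
    [[0,0,0.0075,0,0,7.1],[0,0,0.0075,0,0,7.1],[0,0,0.0075,0,0,7.1],[0,0,0.0075,0,0,7.1],[0,0,0.0075,0,0,7.1]],
  ],
)

```text
t: 2.7
position: [0.4834, 0.0317, 0.266]
ee_rot: [-0.001, 0.692, 0.721, -0.0]
ft_force: [-0.6, -1.0, -0.4]
gripper_width: 0.043
gripper_force: 0.0
```

Request:
drive_tool(
  motion=[
    [[0,0,0.0075,0,0,7.1],[0,0,0.0075,0,0,7.1],[0,0,0.0075,0,0,7.1],[0,0,0.0075,0,0,7.1],[0,0,0.0075,0,0,7.1]],
  ],
)

```text
t: 3.12
position: [0.4834, 0.0317, 0.2285]
ee_rot: [-0.0, 0.879, 0.476, -0.0]
ft_force: [0.3, 0.2, 0.3]
gripper_width: 0.0424
gripper_force: 0.0
```

Request:
drive_tool(
  motion=[
    [[0,0,0.0075,0,0,7.1],[0,0,0.0075,0,0,7.1],[0,0,0.0075,0,0,7.1],[0,0,0.0075,0,0,7.1],[0,0,0.0075,0,0,7.1]],
  ],
)

```text
t: 3.53
position: [0.4834, 0.0317, 0.191]
ee_rot: [-0.0, 0.983, 0.185, -0.0]
ft_force: [0.7, -0.6, 0.5]
gripper_width: 0.0428
gripper_force: 0.0
```

Request:
drive_tool(
  motion=[
    [[0,0,0.0075,0,0,7.1],[0,0,0.0075,0,0,7.1],[0,0,0.0075,0,0,7.1],[0,0,0.0075,0,0,7.1],[0,0,0.0075,0,0,7.1]],
  ],
)

```text
t: 3.95
position: [0.4834, 0.0317, 0.1536]
ee_rot: [-0.0, 0.992, -0.123, -0.0]
ft_force: [-0.0, -0.4, -0.2]
gripper_width: 0.0427
gripper_force: 0.0
```

Request:
drive_tool(
  motion=[
    [[0,0,0,0,0,7.1],[0,0,0,0,0,0],[0,0,0,0,0,0],[0,0,0,0,0,0]],
  ],
)

```text
t: 4.28
position: [0.4842, 0.0311, 0.1544]
ee_rot: [-0.0, 0.984, -0.18, 0.0]
ft_force: [0.5, 0.3, -0.1]
gripper_width: 0.0426
gripper_force: 0.0
```

```bash
cat >> h.py <<'E'
def tool():
    s=robot.read_state(); q=s['ee_rot']; return np.array(s['position']),R.from_quat([q[1],q[2],q[3],q[0]]).as_matrix(),s
def to(x,y,z,yaw=None):
    """shift in tool axes to reach world x,y,z ; yaw = desired world yaw of tool y axis (mod pi)"""
    p,M,s=tool(); print('pos',p.round(4),'yaw_y',np.degrees(np.arctan2(M[1,1],M[0,1])).round(2),'tilt',np.degrees(np.arccos(-M[2,2])).round(2),'j6',s['joints'][5].round(3),'w',round(s['gripper_width'],4),'F',np.round(s['ft_force'],2),'t',s['t'])
    print('shift',(M.T@(np.array([x,y,z])-p)).round(4))
    if yaw is not None:
        d=(np.arctan2(M[1,1],M[0,1])-yaw+np.pi/2)%np.pi-np.pi/2; print('rz deg',np.degrees(d).round(2))
E
python3 - <<'E'
from h import *
to(.5274,.094,.10,1.2066)
E
```

```text
pos [0.4842 0.0311 0.1544] yaw_y -110.76 tilt 0.02 j6 1.946 w 0.0426 F [ 0.51  0.29 -0.12] t 4.2833
shift [ 0.0181 -0.0741  0.0545]
rz deg 0.11
```

Request:
drive_tool(
  motion=[
    [[0.006,-0.0247,0.0,0,0,0],[0.006,-0.0247,0.0,0,0,0],[0.006,-0.0247,0.0,0,0,0],[0,0,0.02,0,0,0],[0,0,0,0,0,0]],
  ],
)

```text
t: 4.7
position: [0.5266, 0.0943, 0.1322]
ee_rot: [0.0, 0.984, -0.18, -0.002]
ft_force: [-1.5, -0.2, -1.7]
gripper_width: 0.043
gripper_force: 0.0
```

```bash
python3 - <<'E'
from h import *
to(.5274,.094,.10,1.2066)
grab('wrist','w2')
k,_=region('w2',(.5274,.094),.025,.034,.05); print('knob',len(k),k.mean(0), (k[:,:2].min(0)+k[:,:2].max(0))/2)
p,c=region('w2',(.535,.1),.06,.006,.0135); m=c.min(1)>150
print(fit('nose',p[m][:,:2],[.5274,.094,[1.2]]))
P,_=cloud('w2'); M=tool()[1]; p0=tool()[0]; Q=(P.reshape(-1,3)-p0)@M; f=(abs(Q[:,0])<.012)&(abs(Q[:,1])<.06)&(Q[:,2]<.06)&(Q[:,2]>-.02)
print('finger tip z in tool', np.sort(Q[f][:,2])[-20:] if f.any() else None)
E
```

```text
pos [0.5266 0.0943 0.1322] yaw_y -110.75 tilt 0.19 j6 2.063 w 0.043 F [-1.49 -0.23 -1.74] t 4.7
shift [ 0.001  -0.0001  0.0322]
rz deg 0.12
knob 381 [0.52890442 0.09402163 0.03952443] [0.52795662 0.09413523]
(array([0.52824499, 0.09378973, 1.22302035]), np.float64(5.886919881293665))
finger tip z in tool [0.0231105  0.02316818 0.02321033 0.02322596 0.02322712 0.0233481
 0.0233714  0.02340827 0.02343783 0.02350791 0.02365603 0.02377339
 0.02377883 0.02400654 0.0240414  0.02407784 0.02411196 0.02411493
 0.02421651 0.02452761]
```

View pics/w2.png

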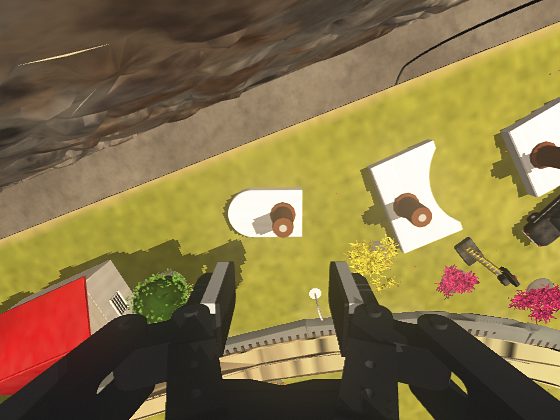

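The picture shows the nose leaf at (283,225), square between the fingers, with the tips clear of it. I'll descend and grip.

Request:
drive_tool(
  motion=[
    [[0.0014,0,0.022,0,0,0],[0,0,0.022,0,0,0],[0,0,0.022,0,0,0],[0,0,0.02,0,0,0],[0,0,0,0,0,0]],
  ],
)

```text
t: 5.17
position: [0.525, 0.0917, 0.0449]
ee_rot: [0.001, 0.983, -0.182, -0.004]
ft_force: [-1.0, -0.2, -0.5]
gripper_width: 0.0429
gripper_force: 0.0
```

Request:
drive_tool(
  motion=[
    [[0,0,0,0,0,0],[0,0,0,0,0,0],[0,0,0,0,0,0],[0,0,0,0,0,0],[0,0,0,0,0,0]],
  ],
  fingers=1,
  squeeze=40,
)

```text
t: 5.58
position: [0.5303, 0.0928, 0.0501]
ee_rot: [-0.0, 0.983, -0.182, 0.002]
ft_force: [-0.8, -1.7, 4.5]
gripper_width: 0.0119
gripper_force: 39.3
```

```bash
python3 - <<'E'
from h import *
to(.5303,.0928,.06)
grab('wrist','w3')
P,_=cloud('w3'); p0,M,s=tool(); Q=(P.reshape(-1,3)-p0)@M; f=(abs(Q[:,0])<.012)&(abs(Q[:,1])<.03)&(Q[:,2]<.06)&(Q[:,2]>-.02)
print(len(Q[f]),np.sort(Q[f][:,2])[-20:])
to(.5303,.0928,.06)
E
```

```text
pos [0.5303 0.0928 0.0501] yaw_y -110.96 tilt 0.18 j6 2.064 w 0.0119 F [-0.77 -1.73  4.48] t 5.5833
shift [ 0.      0.     -0.0099]
8078 [0.05132381 0.05132966 0.05133837 0.05134148 0.05135985 0.05139138
 0.05139647 0.05139916 0.05144894 0.05146125 0.05147919 0.05148671
 0.05149298 0.05152912 0.05155704 0.05157774 0.05161564 0.05170492
 0.05171117 0.05172292]
pos [0.5303 0.0928 0.0501] yaw_y -110.96 tilt 0.17 j6 2.064 w 0.0122 F [ 0.62 -1.35  7.29] t 5.6333
shift [ 0.      0.     -0.0099]
```

View pics/w3.png

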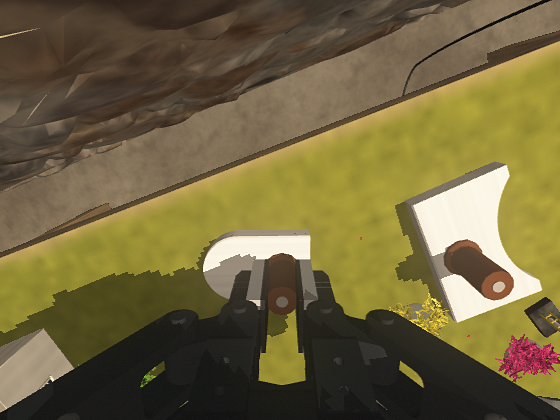

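The picture shows the knob gripped at (282,285), the tips pressing lightly on the plate. I'll lift, carry it over to the kerb's hollow side and turn.

Request:
drive_tool(
  motion=[
    [[0,0,-0.01,0,0,0],[0,0,-0.02,0,0,0],[0,0,-0.025,0,0,0],[0,0,-0.025,0,0,0],[0,0,-0.025,0,0,0]],
  ],
)

```text
t: 6.05
position: [0.5282, 0.0928, 0.1545]
ee_rot: [0.0, 0.983, -0.182, -0.0]
ft_force: [-0.3, 0.4, -0.4]
gripper_width: 0.0123
gripper_force: 39.0
```

Request:
drive_tool(
  motion=[
    [[0.004,0.015,0,0,0,0],[0.0087,0.0299,0,0,0,0],[0.0087,0.0299,0,0,0,0],[0.0087,0.0299,0,0,0,0],[0.0087,0.0299,0,0,0,0]],
  ],
)

```text
t: 6.47
position: [0.5164, -0.0478, 0.1539]
ee_rot: [-0.0, 0.983, -0.182, 0.0]
ft_force: [-0.2, -0.1, -1.2]
gripper_width: 0.0121
gripper_force: 39.1
```

Request:
drive_tool(
  motion=[
    [[0.0087,0.0299,0,0,0,-3],[0.0087,0.0299,0,0,0,3],[0.0087,0.0299,0,0,0,0],[0.0087,0.0299,0,0,0,0],[0.0087,0.0299,0,0,0,0]],
  ],
)

```text
t: 6.88
position: [0.5051, -0.2034, 0.1538]
ee_rot: [-0.0, 0.983, -0.182, 0.0]
ft_force: [0.9, 0.8, -1.0]
gripper_width: 0.0118
gripper_force: 39.1
```

Request:
drive_tool(
  motion=[
    [[0.0087,0.0299,0,0,0,0],[0.0087,0.0299,0,0,0,0],[0.0087,0.0299,0,0,0,0],[0.0087,0.0299,0,0,0,0],[0.0043,0.015,0,0,0,0]],
  ],
)

```text
t: 7.3
position: [0.4935, -0.3449, 0.1539]
ee_rot: [0.001, 0.983, -0.183, 0.0]
ft_force: [-0.1, 0.3, -0.5]
gripper_width: 0.0119
gripper_force: 39.1
```

Request:
drive_tool(
  motion=[
    [[0,0,0,0,0,-6.2],[0,0,0,0,0,-6.2],[0,0,0,0,0,-6.2],[0,0,0,0,0,-6.2],[0,0,0,0,0,-6.2]],
  ],
)

```text
t: 7.72
position: [0.4938, -0.3411, 0.1534]
ee_rot: [-0.0, 0.996, 0.09, -0.0]
ft_force: [0.9, 0.1, -1.2]
gripper_width: 0.012
gripper_force: 39.1
```

Request:
drive_tool(
  motion=[
    [[0,0,0,0,0,-6.0],[0,0,0,0,0,0],[0,0,0,0,0,0],[0,0,0,0,0,0]],
  ],
)

```text
t: 8.05
position: [0.494, -0.3414, 0.1534]
ee_rot: [-0.0, 0.99, 0.138, -0.0]
ft_force: [-0.6, -0.3, -1.5]
gripper_width: 0.0119
gripper_force: 39.1
```

```bash
python3 - <<'E'
from h import *
to(.494,-.341,.06,1.850)
grab('wrist','w4')
E
```

```text
pos [ 0.494  -0.3414  0.1534] yaw_y -74.11 tilt 0.01 j6 0.647 w 0.0119 F [-0.64 -0.28 -1.54] t 8.05
shift [ 0.0001 -0.0003  0.0934]
rz deg -0.1
```

View pics/w4.png

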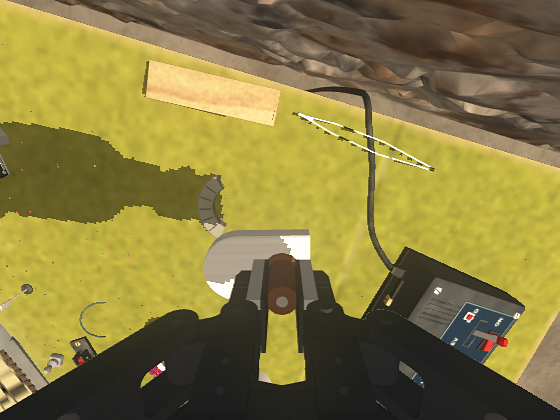

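The picture shows the nose leaf held level at (255,265) and the kerb at (212,205). I'll measure how the leaf sits in the hand and lower.

Request:
drive_tool(
  motion=[
    [[0,0,0.025,0,0,0],[0,0,0.025,0,0,0],[0,0,0.025,0,0,0],[0,0,0.015,0,0,0],[0,0,0,0,0,0]],
  ],
)

```text
t: 8.52
position: [0.4911, -0.3395, 0.059]
ee_rot: [-0.003, 0.99, 0.139, -0.003]
ft_force: [-1.4, 1.6, -2.6]
gripper_width: 0.0118
gripper_force: 39.1
```

Request:
drive_tool(
  motion=[
    [[0,0,0,0,0,0],[0,0,0,0,0,0],[0,0,0,0,0,0]],
  ],
)

```text
t: 8.77
position: [0.4953, -0.3427, 0.0652]
ee_rot: [0.001, 0.99, 0.139, 0.001]
ft_force: [-0.4, -0.0, -0.2]
gripper_width: 0.012
gripper_force: 39.1
```

```bash
python3 - <<'E'
from h import *
to(.494,-.341,.06,1.850)
grab('wrist','w5')
p,c=region('w5',(.49,-.33),.06,.012,.03); m=c.min(1)>110
print('leaf top z',np.percentile(p[m][:,2],[5,25,50,75,95]).round(4),m.sum())
# plane tilt
A=np.c_[p[m][:,:2]-p[m][:,:2].mean(0),np.ones(m.sum())]; print('slope',np.linalg.lstsq(A,p[m][:,2],rcond=None)[0])
np.save('pics/leaf5.npy',p[m])
k,_=region('w5',(.477,-.283),.035,.007,.013); print('kerb pts',len(k))
print(fit('k30',k[:,:2],[.4838,-.3051,[1.85]]))
a=load('w5'); cv2.imwrite('pics/w5b.png',cv2.resize(a['rgb'][120:360,120:420,::-1],(750,600),interpolation=cv2.INTER_CUBIC))
E
```

```text
pos [ 0.4953 -0.3427  0.0652] yaw_y -74.0 tilt 0.19 j6 0.645 w 0.012 F [-0.4  -0.02 -0.25] t 8.7667
shift [-0.0008 -0.002   0.0052]
rz deg 0.01
leaf top z [0.0239 0.0245 0.0249 0.0253 0.026 ] 3377
slope [-0.0110333  -0.01046354  0.02487838]
kerb pts 1957
(array([ 0.48423772, -0.30550671,  1.85879821]), np.float64(0.18912716522957485))
```

View pics/w5b.png

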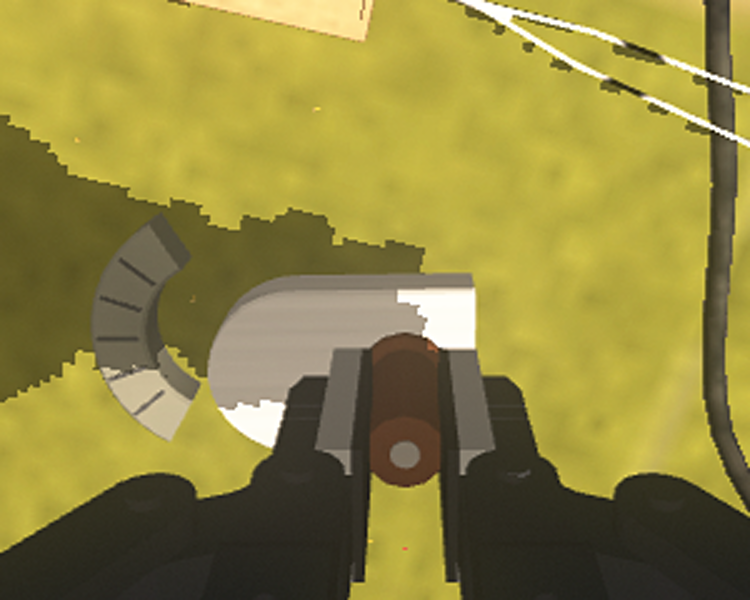

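```bash
python3 - <<'E'
from h import *
L=np.load('pics/leaf5.npy'); p,M,s=tool(); Q=(L-p)@M; f=-Q[:,1]; l=Q[:,0]
print('tip',f.max(),'back',f.min(),'lat',l.min(),l.max())
# front boundary: max f for lateral bins
b=np.arange(-.010,.0175,.001); E=np.array([[f[(l>=x)&(l<x+.001)].max(),x+.0005] for x in b if ((l>=x)&(l<x+.001)).sum()>3])
r=least_squares(lambda c:np.hypot(E[:,0]-c[0],E[:,1]-c[1])-.018,[.022,0]); print('arc centre in tool (fwd,lat)',r.x,np.abs(r.fun).max())
g=[[x,l[(f>=x)&(f<x+.002)].max()] for x in np.arange(-.012,.016,.002)]; g=np.array(g); print('side edge slope deg',np.degrees(np.polyfit(g[:,0],g[:,1],1)[0]),g[:,1].mean())
k=np.array([.4842,-.3055]); ac=p+M@np.array([r.x[1],-r.x[0],0]); d=np.array([k[0]-ac[0],k[1]-ac[1],0]); print('arc centre',ac,'needed tool shift',M.T@d)
E
```

```text
tip 0.04046492452017069 back -0.013266625132199259 lat -0.019176753049344873 0.016465918406836356
arc centre in tool (fwd,lat) [ 0.02153119 -0.00083349] 0.008686001143072997
side edge slope deg -1.76452974594705 0.016018762905653666
arc centre [ 0.48851352 -0.32219911  0.06521462] needed tool shift [ 4.59797922e-04 -1.72410343e-02 -4.63287484e-05]
```

Request:
drive_tool(
  motion=[
    [[0.0005,0,0.005,0,0,0],[0,0,0.005,0,0,0],[0,0,0.004,0,0,0],[0,0,0,0,0,0],[0,0,0,0,0,0]],
  ],
)

```text
t: 9.23
position: [0.4948, -0.3419, 0.0501]
ee_rot: [0.0, 0.99, 0.139, 0.0]
ft_force: [-2.1, 0.3, 5.9]
gripper_width: 0.012
gripper_force: 39.8
```

Request:
drive_tool(
  motion=[
    [[0,-0.002,0,0,0,0],[0,-0.002,0,0,0,0],[0,-0.002,0,0,0,0],[0,-0.001,0,0,0,0],[0,-0.001,0,0,0,0]],
  ],
)

```text
t: 9.65
position: [0.4932, -0.3348, 0.0502]
ee_rot: [0.001, 0.99, 0.139, 0.001]
ft_force: [2.8, -6.1, 5.0]
gripper_width: 0.0121
gripper_force: 40.0
```

Request:
drive_tool(
  motion=[
    [[0,-0.001,0,0,0,0],[0,-0.001,0,0,0,0],[0,0,0,0,0,0],[0,0,0,0,0,0],[0,0,0,0,0,0]],
  ],
)

```text
t: 10.07
position: [0.4926, -0.3327, 0.0502]
ee_rot: [0.001, 0.99, 0.139, 0.001]
ft_force: [1.3, -3.5, 6.9]
gripper_width: 0.0116
gripper_force: 39.8
```

```bash
python3 - <<'E'
from h import *
k=np.array([.4842,-.3055]); p,M,s=tool(); ac=p+M@np.array([-.0009,-.0217,0]); d=np.array([k[0]-ac[0],k[1]-ac[1],0]); print('needed tool shift',M.T@d); to(.49,-.34,.05,1.859); print('F tool',M.T@s['ft_force'])
E
```

```text
needed tool shift [ 3.32050056e-04 -6.73068021e-03 -1.29010721e-05]
pos [ 0.4926 -0.3327  0.0502] yaw_y -73.97 tilt 0.14 j6 0.655 w 0.0116 F [ 1.31 -3.51  6.9 ] t 10.0667
shift [-0.0045  0.0063  0.0002]
rz deg -0.48
F tool [ 0.29672478  3.74475469 -6.88752337]
```

Request:
drive_tool(
  motion=[
    [[0,0,-0.0009,0,0,0],[0,0,0,0,0,0],[0,0,0,0,0,0]],
  ],
)

```text
t: 10.32
position: [0.4917, -0.3316, 0.0501]
ee_rot: [-0.0, 0.99, 0.139, -0.0]
ft_force: [0.6, -1.3, 4.8]
gripper_width: 0.0115
gripper_force: 39.6
```

Request:
drive_tool(
  motion=[
    [[0.0003,-0.001,0,0,0,0],[0,-0.001,0,0,0,0],[0,-0.001,0,0,0,0],[0,-0.001,0,0,0,0],[0,0,0,0,0,0]],
  ],
)

```text
t: 10.73
position: [0.4913, -0.3285, 0.0503]
ee_rot: [0.001, 0.99, 0.14, 0.0]
ft_force: [2.1, -4.8, 1.5]
gripper_width: 0.0121
gripper_force: 39.4
```

```bash
cat > st.py <<'E'
from h import *
k=np.array([.4842,-.3055]); p,M,s=tool(); ac=p+M@np.array([-.0009,-.0217,0]); d=np.array([k[0]-ac[0],k[1]-ac[1],0]); print('needed tool shift',(M.T@d)[:2].round(5),'pos',p.round(4),'F tool',(M.T@s['ft_force']).round(2),'t',s['t'])
E
python3 st.py
```

```text
needed tool shift [ 0.00043 -0.00232] pos [ 0.4913 -0.3285  0.0503] F tool [ 0.68  5.16 -1.51] t 10.7333
```

Request:
drive_tool(
  motion=[
    [[0,0,0,0,0,0],[0,0,0,0,0,0]],
  ],
)

```text
t: 10.9
position: [0.4913, -0.3285, 0.0503]
ee_rot: [0.001, 0.99, 0.139, 0.0]
ft_force: [2.4, -4.2, 1.5]
gripper_width: 0.0119
gripper_force: 39.4
```

```bash
python3 st.py
```

```text
needed tool shift [ 0.00043 -0.00235] pos [ 0.4913 -0.3285  0.0503] F tool [ 1.12  4.73 -1.46] t 10.9
```

```bash
python3 - <<'E'
from h import *
grab('wrist','w6')
a=load('w6'); cv2.imwrite('pics/w6b.png',cv2.resize(a['rgb'][180:340,140:340,::-1],(750,600),interpolation=cv2.INTER_CUBIC))
E
python3 st.py
```

```text
needed tool shift [ 0.00042 -0.00235] pos [ 0.4913 -0.3285  0.0503] F tool [ 0.37  4.64 -2.27] t 10.95
```

View pics/w6b.png

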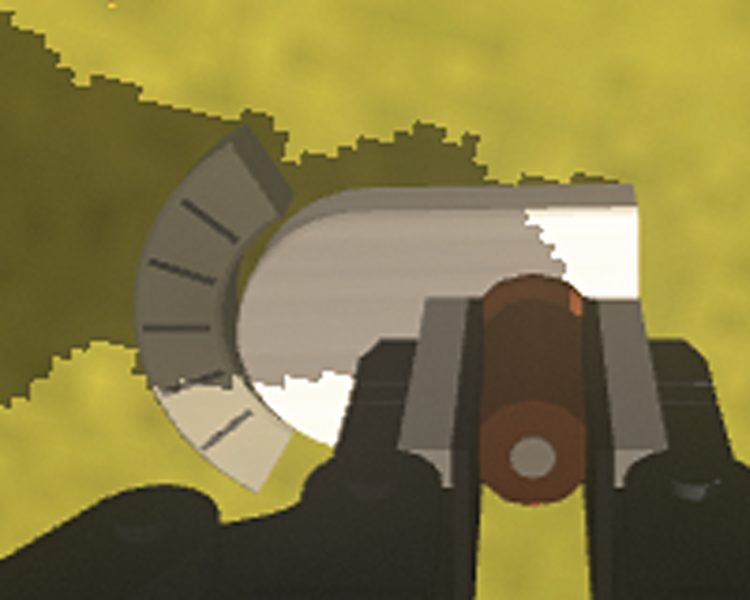

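The picture shows the nose touching the hollow's lower flank near (265,395) with a gap at the upper flank near (255,260). The leaf sits about 1.3 mm too far toward tool −x. I'll back off slightly, shift over and push again.

Request:
drive_tool(
  motion=[
    [[0,0.0015,0,0,0,0],[0.0013,0,0,0,0,0],[0,0,0,0,0,0],[0,-0.001,0,0,0,0],[0,-0.001,0,0,0,0]],
  ],
)

```text
t: 11.37
position: [0.4918, -0.3275, 0.0502]
ee_rot: [0.0, 0.99, 0.139, -0.0]
ft_force: [0.9, -4.1, 2.4]
gripper_width: 0.0122
gripper_force: 39.6
```

Request:
drive_tool(
  motion=[
    [[0,-0.0005,0,0,0,0],[0,-0.0005,0,0,0,0],[0,0,0,0,0,0]],
  ],
)

```text
t: 11.62
position: [0.4921, -0.3265, 0.0503]
ee_rot: [0.0, 0.99, 0.139, 0.0]
ft_force: [2.1, -4.5, 1.6]
gripper_width: 0.012
gripper_force: 39.5
```

```bash
python3 st.py
```

```text
needed tool shift [-0.00086 -0.00063] pos [ 0.4921 -0.3265  0.0503] F tool [ 0.79  4.88 -1.58] t 11.6167
```

Request:
drive_tool(
  motion=[
    [[0,-0.0005,0,0,0,0],[0,-0.0005,0,0,0,0],[0,0,0,0,0,0],[0,0,0,0,0,0]],
  ],
)

```text
t: 11.95
position: [0.4922, -0.326, 0.0504]
ee_rot: [0.001, 0.99, 0.14, 0.001]
ft_force: [1.5, -4.9, 0.9]
gripper_width: 0.0126
gripper_force: 39.4
```

```bash
python3 st.py; python3 - <<'E'
from h import *
grab('wrist','w7')
a=load('w7'); cv2.imwrite('pics/w7b.png',cv2.resize(a['rgb'][180:340,140:340,::-1],(750,600),interpolation=cv2.INTER_CUBIC))
E
```

```text
needed tool shift [-0.00111 -0.00022] pos [ 0.4922 -0.326   0.0504] F tool [ 0.07  5.1  -0.84] t 11.95
```

View pics/w7b.png

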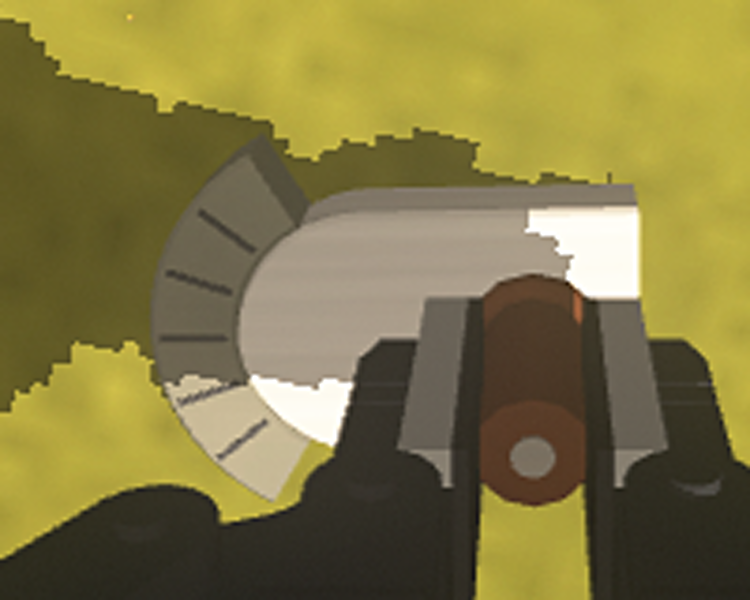

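The picture shows the nose seated evenly around the hollow, with no flank gap. I'll raise the push to about 6.5 N and hold it.

Request:
drive_tool(
  motion=[
    [[0,-0.0003,0,0,0,0],[0,-0.0003,0,0,0,0],[0,0,0,0,0,0],[0,0,0,0,0,0],[0,0,0,0,0,0]],
  ],
)

```text
t: 12.42
position: [0.4922, -0.3259, 0.0506]
ee_rot: [0.001, 0.99, 0.14, 0.001]
ft_force: [1.4, -6.7, 2.5]
gripper_width: 0.0119
gripper_force: 39.4
```

```bash
python3 st.py
```

```text
needed tool shift [-0.0012  -0.00011] pos [ 0.4922 -0.3259  0.0506] F tool [-0.49  6.88 -2.51] t 12.4167
```

Request:
drive_tool(
  motion=[
    [[0,0,0,0,0,0],[0,0,0,0,0,0],[0,0,0,0,0,0],[0,0,0,0,0,0],[0,0,0,0,0,0]],
  ],
)

```text
t: 12.83
position: [0.4922, -0.3259, 0.0505]
ee_rot: [0.001, 0.99, 0.14, 0.001]
ft_force: [1.7, -7.0, 0.9]
gripper_width: 0.0118
gripper_force: 39.4
```

Request:
drive_tool(
  motion=[
    [[0,0,0,0,0,0],[0,0,0,0,0,0],[0,0,0,0,0,0],[0,0,0,0,0,0],[0,0,0,0,0,0]],
  ],
)

```text
t: 13.25
position: [0.4922, -0.3259, 0.0505]
ee_rot: [0.001, 0.99, 0.14, 0.001]
ft_force: [1.6, -6.7, 0.6]
gripper_width: 0.0123
gripper_force: 39.4
```

Request:
drive_tool(
  motion=[
    [[0,0,0,0,0,0],[0,0,0,0,0,0],[0,0,0,0,0,0],[0,0,0,0,0,0]],
  ],
)

```text
t: 13.58
position: [0.4922, -0.3259, 0.0506]
ee_rot: [0.001, 0.99, 0.14, 0.001]
ft_force: [3.1, -6.7, 1.5]
gripper_width: 0.012
gripper_force: 39.4
```

```bash
python3 st.py; python3 - <<'E'
from h import *
grab('wrist','w8')
p,c=region('w8',(.492,-.33),.03,.005,.02); p0,M,s=tool(); Q=(p-p0)@M; m=(c.min(1)>110)&(Q[:,1]>-.03)&(Q[:,0]>.0095); p=p[m]
A=np.c_[p[:,:2]-p[:,:2].mean(0),np.ones(len(p))]; print('slope',np.linalg.lstsq(A,p[:,2],rcond=None)[0],len(p))
E
```

```text
needed tool shift [-0.00119 -0.00011] pos [ 0.4922 -0.3259  0.0506] F tool [ 1.09  7.33 -1.45] t 13.5833
slope [-0.03630156 -0.02564072  0.01033211] 926
```

Request:
drive_tool(
  motion=[
    [[0,0.0005,0,0,0,0],[0,0.0005,0,0,0,0],[0,0.0004,0,0,0,0],[0,0,0,0,0,0],[0,0,0,0,0,0]],
  ],
)

```text
t: 14.05
position: [0.4921, -0.3262, 0.0503]
ee_rot: [0.0, 0.99, 0.139, 0.0]
ft_force: [3.4, -4.2, 2.5]
gripper_width: 0.012
gripper_force: 39.5
```

Request:
drive_tool(
  motion=[
    [[0,0,0,0,0,0],[0,0,0,0,0,0],[0,0,0,0,0,0],[0,0,0,0,0,0],[0,0,0,0,0,0]],
  ],
  fingers=0,
)

```text
t: 14.47
position: [0.4908, -0.3252, 0.0494]
ee_rot: [-0.001, 0.99, 0.139, -0.001]
ft_force: [0.4, 0.1, 0.7]
gripper_width: 0.0427
gripper_force: 0.0
```

Request:
drive_tool(
  motion=[
    [[0,0,-0.01,0,0,0],[0,0,-0.02,0,0,0],[0,0,-0.025,0,0,0],[0,0,-0.025,0,0,0],[0,0,-0.02,0,0,0]],
  ],
)

```text
t: 14.88
position: [0.492, -0.3263, 0.1528]
ee_rot: [0.001, 0.99, 0.139, 0.001]
ft_force: [1.9, -0.1, 0.1]
gripper_width: 0.0431
gripper_force: 0.0
```

Request:
drive_tool(
  motion=[
    [[0,0,0,0,0,0],[0,0,0,0,0,0]],
  ],
)

```text
t: 15.05
position: [0.4928, -0.3268, 0.1526]
ee_rot: [0.001, 0.99, 0.139, 0.002]
ft_force: [0.3, -0.7, -1.4]
gripper_width: 0.0425
gripper_force: 0.0
```

```bash
python3 - <<'E'
from h import *
grab('wrist','w9')
k,_=region('w9',(.4903,-.3265),.02,.034,.05); print('knob',k.mean(0).round(4),((k[:,:2].min(0)+k[:,:2].max(0))/2).round(4))
to(.5041,-.0898,.15,-1.3716)
a=load('w9'); cv2.imwrite('pics/w9b.png',cv2.resize(a['rgb'][60:330,120:480,::-1],(800,600),interpolation=cv2.INTER_CUBIC))
E
```

```text
knob [ 0.4911 -0.3262  0.0397] [ 0.4904 -0.3265]
pos [ 0.4917 -0.326   0.1507] yaw_y -73.97 tilt 0.04 j6 0.663 w 0.0429 F [-0.61  0.14 -1.23] t 15.1
shift [ 0.0771 -0.2236  0.0006]
rz deg 4.61
```

View pics/w9b.png

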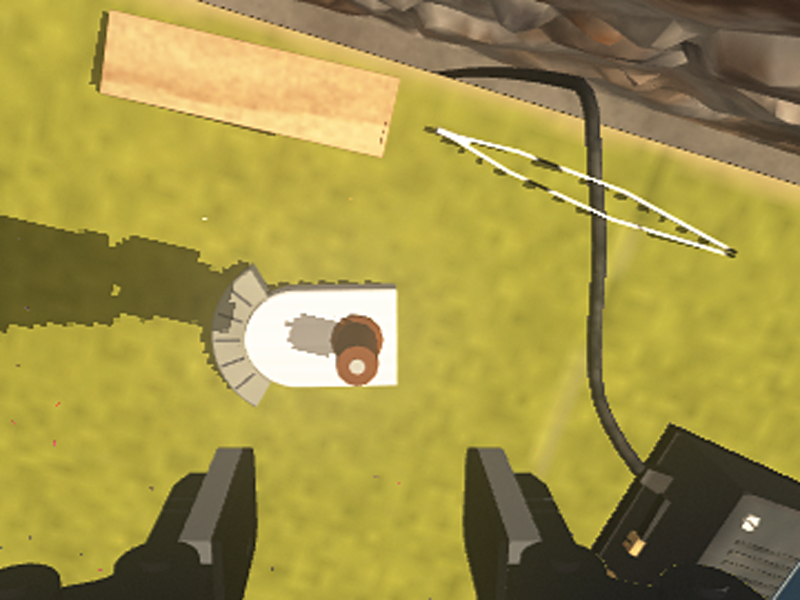

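The picture shows the nose leaf nested in the hollow, knob at (357,365), flat and released. On to cup a.

Request:
drive_tool(
  motion=[
    [[0.0096,-0.028,0,0,0,0],[0.0096,-0.028,0,0,0,0],[0.0096,-0.028,0,0,0,0],[0.0096,-0.028,0,0,0,0],[0.0096,-0.028,0,0,0,0]],
  ],
)

```text
t: 15.52
position: [0.4975, -0.1764, 0.148]
ee_rot: [-0.001, 0.99, 0.139, -0.002]
ft_force: [0.2, -0.3, -0.2]
gripper_width: 0.0423
gripper_force: 0.0
```

Request:
drive_tool(
  motion=[
    [[0.0096,-0.028,0,0,0,0],[0.0096,-0.028,0,0,0,0],[0.0096,-0.028,0,0,0,0],[0,0,0,0,0,4.6],[0,0,0,0,0,0]],
  ],
)

```text
t: 15.93
position: [0.5021, -0.0876, 0.1482]
ee_rot: [-0.001, 0.995, 0.1, -0.002]
ft_force: [0.3, 0.3, 0.2]
gripper_width: 0.0427
gripper_force: 0.0
```

Request:
drive_tool(
  motion=[
    [[0,0,0,0,0,0],[0,0,0,0,0,0],[0,0,0,0,0,0]],
  ],
)

```text
t: 16.18
position: [0.5033, -0.0903, 0.1496]
ee_rot: [-0.0, 0.995, 0.1, -0.001]
ft_force: [-0.6, 0.0, -0.2]
gripper_width: 0.0426
gripper_force: 0.0
```

```bash
python3 - <<'E'
from h import *
grab('wrist','w10')
k,_=region('w10',(.5041,-.0898),.02,.034,.05); kc=(k[:,:2].min(0)+k[:,:2].max(0))/2; print('knob',k.mean(0).round(4),kc.round(4))
p,c=region('w10',(.504,-.095),.06,.006,.0135); m=c.min(1)>150
x,e=fit('a',p[m][:,:2],[.504,-.09,[-1.37]]); print(x,e)
to(*((kc+x[:2])/2),.0535,x[2])
# kerb & nose in w9
p,c=region('w9',(.484,-.305),.07,.006,.0135); white=c.min(1)>200
d=(p[:,:2]-[.4842,-.3055])@[np.cos(1.855),np.sin(1.855)]
print('nose w9',fit('nose',p[(d<.019)&(c.min(1)>190)][:,:2],[.4905,-.3265,[1.85]]))
r=np.hypot(*(p[:,:2]-[.4842,-.3055]).T); print('kerb w9',fit('k30',p[(d>.007)&(c.min(1)<190)&(r<.034)][:,:2],[.4842,-.3055,[1.85]]))
E
```

```text
knob [ 0.5052 -0.0895  0.0397] [ 0.5045 -0.0895]
[ 0.50454146 -0.09103454 -1.36107175] 5.167380018932112
pos [ 0.5034 -0.0903  0.1498] yaw_y -78.6 tilt 0.04 j6 1.146 w 0.0428 F [ 0.68 -0.23 -0.96] t 16.2333
shift [0.0012 0.0002 0.0963]
rz deg -0.62
nose w9 (array([ 0.48971008, -0.32627677,  1.85341867]), np.float64(5.881533012524902))
kerb w9 (array([ 0.48363994, -0.30540711,  1.84976599]), np.float64(0.22980280150457438))
```

Request:
drive_tool(
  motion=[
    [[0.0012,0,0.024,0,0,0],[0,0,0.024,0,0,0],[0,0,0.024,0,0,0],[0,0,0.018,0,0,0],[0,0,0.006,0,0,0]],
  ],
)

```text
t: 16.65
position: [0.5023, -0.0895, 0.0511]
ee_rot: [-0.001, 0.995, 0.099, -0.003]
ft_force: [-1.6, -0.7, -0.4]
gripper_width: 0.0425
gripper_force: 0.0
```

Request:
drive_tool(
  motion=[
    [[0,0,0,0,0,0],[0,0,0,0,0,0],[0,0,0,0,0,0]],
  ],
)

```text
t: 16.9
position: [0.5061, -0.0899, 0.0556]
ee_rot: [0.0, 0.995, 0.099, 0.001]
ft_force: [0.9, -0.6, -0.6]
gripper_width: 0.043
gripper_force: 0.0
```

Request:
drive_tool(
  motion=[
    [[0,0,0,0,0,0],[0,0,0,0,0,0],[0,0,0,0,0,0],[0,0,0,0,0,0],[0,0,0,0,0,0]],
  ],
  fingers=1,
  squeeze=40,
)

```text
t: 17.32
position: [0.5059, -0.0897, 0.0555]
ee_rot: [0.001, 0.995, 0.1, 0.001]
ft_force: [-0.9, -0.4, 5.6]
gripper_width: 0.0113
gripper_force: 39.2
```

```bash
python3 - <<'E'
from h import *
to(.504,-.09,.15)
E
```

```text
pos [ 0.5059 -0.0897  0.0555] yaw_y -78.56 tilt 0.14 j6 1.148 w 0.0113 F [-0.87 -0.41  5.56] t 17.3167
shift [-0.0017  0.     -0.0945]
```

Request:
drive_tool(
  motion=[
    [[0,0,-0.01,0,0,0],[0,0,-0.02,0,0,0],[0,0,-0.025,0,0,0],[0,0,-0.025,0,0,0],[0,0,-0.015,0,0,0]],
  ],
)

```text
t: 17.73
position: [0.5056, -0.0894, 0.152]
ee_rot: [0.0, 0.995, 0.1, 0.001]
ft_force: [0.9, -0.4, -1.0]
gripper_width: 0.0115
gripper_force: 39.2
```

Request:
drive_tool(
  motion=[
    [[-0.0116,0.0242,0,0,0,0],[-0.0116,0.0242,0,0,0,0],[-0.0116,0.0242,0,0,0,0],[-0.0116,0.0242,0,0,0,0],[-0.0116,0.0242,0,0,0,0]],
  ],
)

```text
t: 18.15
position: [0.4712, -0.2201, 0.1495]
ee_rot: [-0.0, 0.995, 0.1, -0.0]
ft_force: [0.1, 0.3, -1.8]
gripper_width: 0.0114
gripper_force: 39.2
```

Request:
drive_tool(
  motion=[
    [[-0.0116,0.0242,0,0,0,0],[0,0,0,0,0,-4.6],[0,0,0.03,0,0,0],[0,0,0.03,0,0,0],[0,0,0.02,0,0,0]],
  ],
)

```text
t: 18.57
position: [0.4641, -0.245, 0.0675]
ee_rot: [-0.001, 0.99, 0.139, -0.001]
ft_force: [-0.2, 0.6, -0.9]
gripper_width: 0.0113
gripper_force: 39.3
```

Request:
drive_tool(
  motion=[
    [[0,0,0,0,0,0],[0,0,0,0,0,0],[0,0,0,0,0,0],[0,0,0,0,0,0]],
  ],
)

```text
t: 18.9
position: [0.4669, -0.2462, 0.0712]
ee_rot: [0.001, 0.99, 0.14, 0.001]
ft_force: [0.7, -0.7, -1.3]
gripper_width: 0.0113
gripper_force: 39.3
```

```bash
python3 - <<'E'
from h import *
to(.4666,-.2458,.06,-1.2916)
grab('wrist','w11')
p0,M,s=tool()
p,c=region('w11',p0[:2]+[.005,-.015],.06,.016,.05); m=c.min(1)>110; L=p[m]
print('leaf top z',np.percentile(L[:,2],[5,50,95]).round(4),len(L))
zt=np.median(L[:,2]); L=L[abs(L[:,2]-zt)<.003]; np.save('pics/leaf11.npy',L)
A=np.c_[L[:,:2]-L[:,:2].mean(0),np.ones(len(L))]; print('slope',np.linalg.lstsq(A,L[:,2],rcond=None)[0])
Q=(L-p0)@M; f=Q[:,1]; l=Q[:,0]; print('f',f.min(),f.max(),'l',l.min(),l.max())
b=np.arange(-.024,.026,.001); E=[]
for x in b:
    q=f[(l>=x)&(l<x+.001)]
    if len(q)>3: E.append([q.max(),x+.0005])
E=np.array(E); print((E*1000).round(1).tolist())
# keep only concave arc points
r=least_squares(lambda v:np.hypot(E[:,0]-v[0],E[:,1]-v[1])-.03,[.05,0],loss='soft_l1',f_scale=.0005); print('arc centre(fwd,lat)',r.x,np.abs(r.fun).round(4))
k,c=region('w11',(.478,-.284),.035,.0065,.0135); k=k[c.min(1)<190]; print('kerb',len(k))
E
```

```text
pos [ 0.4669 -0.2462  0.0712] yaw_y -73.96 tilt 0.2 j6 0.758 w 0.0113 F [ 0.69 -0.71 -1.35] t 18.9
shift [-0.0002 -0.0005  0.0112]
rz deg 0.04
leaf top z [0.0248 0.0258 0.0268] 3396
slope [ 0.00631095 -0.00940979  0.0258314 ]
f -0.014442912595408069 0.02830336720423492 l -0.029138301687923605 0.026105553756794884
[[28.3, -22.5], [19.5, -4.5], [19.5, -3.5], [19.4, -2.5], [19.5, -1.5], [19.5, -0.5], [19.4, 0.5], [19.3, 1.5], [19.9, 2.5], [19.8, 3.5], [19.7, 4.5], [20.3, 5.5], [20.8, 6.5], [20.7, 7.5], [21.2, 8.5], [21.2, 9.5], [21.5, 10.5], [22.1, 11.5], [22.6, 12.5], [23.0, 13.5], [23.9, 14.5], [23.9, 15.5], [25.5, 16.5], [26.0, 17.5], [26.3, 18.5], [27.8, 19.5], [27.6, 20.5], [27.6, 21.5], [27.5, 22.5], [28.1, 23.5], [28.1, 24.5], [28.0, 25.5]]
arc centre(fwd,lat) [ 0.04950879 -0.00023569] [0.0008 0.0003 0.0002 0.0002 0.0001 0.     0.0001 0.0003 0.0003 0.0001
 0.0002 0.0002 0.0005 0.0002 0.0004 0.0001 0.     0.0002 0.0002 0.0002
 0.0005 0.     0.0007 0.0006 0.0002 0.0007 0.0002 0.0009 0.0016 0.002
 0.0027 0.0035]
kerb 2582
```

```bash
python3 - <<'E'
from h import *
L=np.load('pics/leaf11.npy'); p0,M,s=tool(); Q=(L-p0)@M; f=Q[:,1]; l=Q[:,0]
g=np.array([[x,l[(f>=x)&(f<x+.002)].max(),l[(f>=x)&(f<x+.002)].min()] for x in np.arange(-.012,.026,.002)]); print((g*1000).round(1).tolist())
E=[]
for x in np.arange(-.006,.0185,.001): E.append([f[(l>=x)&(l<x+.001)].max(),x+.0005])
E=np.array(E); r=least_squares(lambda v:np.hypot(E[:,0]-v[0],E[:,1]-v[1])-.03,[.05,0]); print('arc',r.x,np.abs(r.fun).max())
k,c=region('w11',(.478,-.284),.035,.0065,.0135)
d=(k[:,:2]-[.4838,-.3054])@[np.cos(1.85),np.sin(1.85)]; rr=np.hypot(*(k[:,:2]-[.4838,-.3054]).T)
m=(c.min(1)<190)&(d>.007)&(rr>.0165)&(rr<.033); x,e=fit('k30',k[m][:,:2],[.4838,-.3054,[1.85]]); print('kerb',x,e,m.sum())
kn,_=region('w11',(.4905,-.3265),.02,.034,.05); print('nose knob',len(kn),kn.mean(0))
for kk in (x[:2],np.array([.4838,-.3054])):
  for lat in(r.x[1],-.0015):
    ac=p0+M@np.array([lat,r.x[0],0]); print('need',(M.T@np.array([*(kk-ac[:2]),0])).round(4))
E
```

```text
[[-12.0, 25.5, 1.2], [-10.0, 25.6, 1.6], [-8.0, 25.8, -29.1], [-6.0, 25.6, -28.8], [-4.0, 25.4, -28.5], [-2.0, 25.4, -28.5], [0.0, 25.6, -28.5], [2.0, 25.5, -28.5], [4.0, 25.7, -28.8], [6.0, 25.4, -28.9], [8.0, 25.6, 1.2], [10.0, 25.5, 0.4], [12.0, 25.6, 1.1], [14.0, 26.0, -4.7], [16.0, 25.9, -4.7], [18.0, 25.9, -4.5], [20.0, 25.9, 5.2], [22.0, 26.1, 11.3], [24.0, 26.0, 16.2]]Traceback (most recent call last):
  File "<stdin>", line 5, in <module>
    return umr_maximum(a, axis, None, out, keepdims, initial, where)
ValueError: zero-size array to reduction operation maximum which has no identity
```

```bash
python3 - <<'E'
from h import *
p0,M,s=tool(); fwd=.0495; lat=-.0015
L=np.load('pics/leaf11.npy'); Q=(L-p0)@M; f=Q[:,1]; l=Q[:,0]
E=np.array([[f[(l>=x)&(l<x+.001)].max(),x+.0005] for x in np.arange(-.004,.0175,.001)]); r=least_squares(lambda v:np.hypot(E[:,0]-v[0],E[:,1]-lat)-.03,[.05]); print('fwd',r.x,np.abs(r.fun).max())
k,c=region('w11',(.478,-.284),.035,.0065,.0135)
d=(k[:,:2]-[.4838,-.3054])@[np.cos(1.85),np.sin(1.85)]; rr=np.hypot(*(k[:,:2]-[.4838,-.3054]).T)
m=(c.min(1)<190)&(d>.007)&(rr>.0165)&(rr<.033); x,e=fit('k30',k[m][:,:2],[.4838,-.3054,[1.85]]); print('kerb',x,e,m.sum())
for kk in (x[:2],np.array([.4838,-.3054])):
    ac=p0+M@np.array([lat,r.x[0],0]); print('need',(M.T@np.array([*(kk-ac[:2]),0])).round(4))
E
```

```text
fwd [0.04930986] 0.0005652885972581914
kerb [ 0.48385519 -0.30552011  1.84702134] 0.23422147055953618 1932
need [0.0014 0.0124 0.    ]
need [0.0014 0.0122 0.    ]
```

Request:
drive_tool(
  motion=[
    [[0.0014,0,0.005,0,0,0],[0,0,0.005,0,0,0],[0,0,0.004,0,0,0],[0,0,0.0006,0,0,0],[0,0,0,0,0,0]],
  ],
)

```text
t: 19.37
position: [0.4672, -0.2455, 0.0554]
ee_rot: [0.0, 0.99, 0.14, 0.0]
ft_force: [-2.0, -0.3, 5.9]
gripper_width: 0.0115
gripper_force: 40.0
```

Request:
drive_tool(
  motion=[
    [[0,0.002,0,0,0,0],[0,0.002,0,0,0,0],[0,0.002,0,0,0,0],[0,0.001,0,0,0,0],[0,0.001,0,0,0,0]],
  ],
)

```text
t: 19.78
position: [0.4689, -0.2513, 0.0554]
ee_rot: [-0.002, 0.99, 0.139, -0.0]
ft_force: [-3.0, 7.7, 11.5]
gripper_width: 0.0114
gripper_force: 40.4
```

Request:
drive_tool(
  motion=[
    [[0,0,0,0,0,0],[0,0,0,0,0,0],[0,0,0,0,0,0]],
  ],
)

```text
t: 20.03
position: [0.469, -0.2515, 0.0554]
ee_rot: [-0.001, 0.99, 0.139, -0.0]
ft_force: [-1.8, 6.4, 9.7]
gripper_width: 0.0113
gripper_force: 40.4
```

```bash
cat > st2.py <<'E'
from h import *
k=np.array([.4838,-.3055]); p,M,s=tool(); ac=p+M@np.array([-.0015,.0494,0]); d=np.array([k[0]-ac[0],k[1]-ac[1],0]); print('needed tool shift',(M.T@d)[:2].round(5),'pos',p.round(4),'F tool',(M.T@s['ft_force']).round(2),'t',s['t'])
E
python3 st2.py
```

```text
needed tool shift [0.0009  0.00656] pos [ 0.469  -0.2515  0.0554] F tool [ 0.05 -6.68 -9.65] t 20.0333
```

Request:
drive_tool(
  motion=[
    [[0,0,-0.001,0,0,0],[0,0,-0.0007,0,0,0],[0,0,0,0,0,0],[0,0,0,0,0,0]],
  ],
)

```text
t: 20.37
position: [0.4687, -0.2528, 0.0559]
ee_rot: [-0.0, 0.99, 0.139, -0.0]
ft_force: [0.2, 0.8, -0.7]
gripper_width: 0.0115
gripper_force: 39.3
```

```bash
python3 st2.py
```

```text
needed tool shift [0.00143 0.00541] pos [ 0.4687 -0.2528  0.0559] F tool [ 0.37 -0.69  0.7 ] t 20.3667
```

Request:
drive_tool(
  motion=[
    [[0.0012,0,0,0,0,0],[0,0.001,0,0,0,0],[0,0.001,0,0,0,0],[0,0,0,0,0,0],[0,0,0,0,0,0]],
  ],
)

```text
t: 20.78
position: [0.4707, -0.2545, 0.0562]
ee_rot: [0.0, 0.99, 0.139, -0.0]
ft_force: [0.0, -0.1, -0.9]
gripper_width: 0.0114
gripper_force: 39.3
```

```bash
python3 st2.py
```

```text
needed tool shift [5.00e-05 3.28e-03] pos [ 0.4707 -0.2545  0.0562] F tool [-0.01  0.08  0.94] t 20.7833
```

Request:
drive_tool(
  motion=[
    [[0,0.001,0.0004,0,0,0],[0,0.001,0,0,0,0],[0,0.0005,0,0,0,0],[0,0,0,0,0,0],[0,0,0,0,0,0]],
  ],
)

```text
t: 21.2
position: [0.4713, -0.2568, 0.0559]
ee_rot: [-0.0, 0.99, 0.139, -0.0]
ft_force: [-1.0, 0.9, -0.9]
gripper_width: 0.0112
gripper_force: 39.3
```

```bash
python3 st2.py
```

```text
needed tool shift [7.0e-05 8.8e-04] pos [ 0.4713 -0.2568  0.0559] F tool [-0.7  -1.11  0.92] t 21.2
```

Request:
drive_tool(
  motion=[
    [[0,0.0005,0,0,0,0],[0,0.0005,0,0,0,0],[0,0.0003,0,0,0,0],[0,0,0,0,0,0],[0,0,0,0,0,0]],
  ],
)

```text
t: 21.62
position: [0.4713, -0.2574, 0.0557]
ee_rot: [-0.001, 0.99, 0.139, -0.0]
ft_force: [-1.0, 3.6, 1.1]
gripper_width: 0.0115
gripper_force: 39.5
```

```bash
python3 st2.py
```

```text
needed tool shift [0.00025 0.0003 ] pos [ 0.4713 -0.2574  0.0557] F tool [ 0.03 -3.72 -1.09] t 21.6167
```

Request:
drive_tool(
  motion=[
    [[0,0.0005,0,0,0,0],[0,0.0003,0,0,0,0],[0,0,0,0,0,0],[0,0,0,0,0,0],[0,0,0,0,0,0]],
  ],
)

```text
t: 22.03
position: [0.4713, -0.2576, 0.0558]
ee_rot: [-0.001, 0.99, 0.139, -0.001]
ft_force: [-2.5, 5.5, 3.3]
gripper_width: 0.0113
gripper_force: 39.7
```

```bash
python3 st2.py
```

```text
needed tool shift [3.3e-04 5.0e-05] pos [ 0.4713 -0.2576  0.0558] F tool [-0.9  -6.03 -3.29] t 22.0333
```

Request:
drive_tool(
  motion=[
    [[0,0.0003,0,0,0,0],[0,0,0,0,0,0],[0,0,0,0,0,0],[0,0,0,0,0,0],[0,0,0,0,0,0]],
  ],
)

```text
t: 22.45
position: [0.4713, -0.2577, 0.0558]
ee_rot: [-0.001, 0.99, 0.139, -0.001]
ft_force: [-2.6, 6.7, 4.2]
gripper_width: 0.0119
gripper_force: 39.8
```

Request:
drive_tool(
  motion=[
    [[0,0,0,0,0,0],[0,0,0,0,0,0],[0,0,0,0,0,0],[0,0,0,0,0,0],[0,0,0,0,0,0]],
  ],
)

```text
t: 22.87
position: [0.4713, -0.2577, 0.0558]
ee_rot: [-0.001, 0.99, 0.139, -0.001]
ft_force: [-2.1, 7.4, 4.0]
gripper_width: 0.0115
gripper_force: 39.8
```

Request:
drive_tool(
  motion=[
    [[0,0,0,0,0,0],[0,0,0,0,0,0],[0,0,0,0,0,0],[0,0,0,0,0,0],[0,0,0,0,0,0]],
  ],
)

```text
t: 23.28
position: [0.4713, -0.2577, 0.0558]
ee_rot: [-0.001, 0.99, 0.139, -0.001]
ft_force: [-1.8, 7.6, 3.7]
gripper_width: 0.0113
gripper_force: 39.8
```

```bash
python3 st2.py; python3 - <<'E'
from h import *
grab('wrist','w12')
p0,M,s=tool()
p,c=region('w12',p0[:2],.06,.004,.02); Q=(p-p0)@M; m=(c.min(1)>110)&(Q[:,1]<.024)&(Q[:,1]>-.02)&(abs(Q[:,0])>.0)&(abs(Q[:,0])<.03); L=p[m]; Q=Q[m]
L=L[abs(L[:,2]-np.median(L[:,2]))<.0025]; A=np.c_[L[:,:2]-L[:,:2].mean(0),np.ones(len(L))]; co=np.linalg.lstsq(A,L[:,2],rcond=None)[0]
print('z',np.median(L[:,2]),'slope',co,len(L))
Q=(L-p0)@M; f,l=Q[:,1],Q[:,0]
print('side edges',[np.round(1000*np.array([l[(f>=x)&(f<x+.002)].max(),l[(f>=x)&(f<x+.002)].min()]),1).tolist() for x in (-.004,0,.004)])
k,c=region('w12',(.478,-.284),.035,.0065,.0135)
d=(k[:,:2]-[.4838,-.3054])@[np.cos(1.85),np.sin(1.85)]; rr=np.hypot(*(k[:,:2]-[.4838,-.3054]).T)
m=(c.min(1)<190)&(d>.007)&(rr>.0165)&(rr<.031); print('kerb',fit('k30',k[m][:,:2],[.4838,-.3054,[1.85]]),m.sum())
E
```

```text
needed tool shift [3.3e-04 2.0e-05] pos [ 0.4713 -0.2577  0.0558] F tool [ 0.33 -7.79 -3.7 ] t 23.2833
z 0.010267975622696407 slope [-0.00060681  0.00420173  0.01026326] 3484
side edges [[25.5, -28.8], [25.5, -28.6], [25.6, -28.9]]
kerb (array([ 0.48468597, -0.30573146,  1.85104584]), np.float64(0.27556275355755167)) 2062
```

Request:
drive_tool(
  motion=[
    [[0,-0.0005,0,0,0,0],[0,-0.0005,0,0,0,0],[0,-0.0003,0,0,0,0],[0,0,0,0,0,0],[0,0,0,0,0,0]],
  ],
)

```text
t: 23.75
position: [0.4713, -0.2575, 0.0557]
ee_rot: [-0.0, 0.99, 0.139, -0.0]
ft_force: [-2.1, 3.7, 1.8]
gripper_width: 0.0116
gripper_force: 39.6
```

Request:
drive_tool(
  motion=[
    [[0,0,0,0,0,0],[0,0,0,0,0,0],[0,0,0,0,0,0],[0,0,0,0,0,0],[0,0,0,0,0,0]],
  ],
  fingers=0,
)

```text
t: 24.17
position: [0.4721, -0.2583, 0.0562]
ee_rot: [0.001, 0.99, 0.139, 0.0]
ft_force: [1.5, -0.0, -0.1]
gripper_width: 0.0425
gripper_force: 0.0
```

Request:
drive_tool(
  motion=[
    [[0,0,-0.01,0,0,0],[0,0,-0.02,0,0,0],[0,0,-0.025,0,0,0],[0,0,-0.025,0,0,0],[0,0,-0.025,0,0,0]],
  ],
)

```text
t: 24.58
position: [0.4716, -0.2578, 0.1626]
ee_rot: [0.0, 0.99, 0.139, 0.0]
ft_force: [0.3, 0.9, -0.0]
gripper_width: 0.0427
gripper_force: 0.0
```

Request:
drive_tool(
  motion=[
    [[0,0,-0.02,0,0,0],[0,0,-0.02,0,0,0],[0,0,0,0,0,0],[0,0,0,0,0,0],[0,0,0,0,0,0]],
  ],
)

```text
t: 25.0
position: [0.4713, -0.2576, 0.2006]
ee_rot: [-0.0, 0.99, 0.139, -0.0]
ft_force: [0.7, 0.2, -0.1]
gripper_width: 0.0428
gripper_force: 0.0
```

```bash
python3 - <<'E'
from h import *
grab('wrist','w13'); grab('side','side1')
p,c=region('w13',(.478,-.29),.09,.006,.0135)
u=np.array([np.cos(1.85),np.sin(1.85)]); w=np.array([-u[1],u[0]]); rel=p[:,:2]-[.4838,-.3055]; d=rel@u; r=np.hypot(*rel.T); wh=c.min(1)>190
x,e=fit('a',p[wh&(d>.018)][:,:2],[.470,-.2575,[-1.29]]); print('cup',x,e,'arc c',x[:2]+.05*np.array([np.cos(x[2]),np.sin(x[2])]))
x,e=fit('nose',p[wh&(d<.0185)][:,:2],[.4900,-.3265,[1.85]]); print('nose',x,e,'arc c',x[:2]+.022*np.array([np.cos(x[2]),np.sin(x[2])]))
m=(~wh)&(d>.007)&(r>.0165)&(r<.0315); print('kerb',fit('k30',p[m][:,:2],[.4838,-.3054,[1.85]]),m.sum())
for g in ((.470,-.2575),(.4900,-.3265)):
    k,_=region('w13',g,.02,.034,.05); print('knob',((k[:,:2].min(0)+k[:,:2].max(0))/2).round(4),len(k))
P0,c0=cloud('side0');P1,c1=cloud('side1'); ch=(np.abs(c0.astype(int)-c1).sum(-1)>60)
for n,u_,v_ in [('car',447,351),('wood',526,410),('tw',547,465),('glue',396,450),('jar',413,423)]:
    s=np.s_[int(v_*.7)-8:int(v_*.7)+8,int(u_*.7)-8:int(u_*.7)+8]; print(n,ch[s].mean().round(2))
a=robot.read_state(); print(a['t'],a['position'])
E
```

```text
cup [ 0.47012489 -0.25820463 -1.28809272] 4.447431648639179 arc c [ 0.48407254 -0.30621987]
nose [ 0.489718   -0.32610237  1.82981305] 6.297792461250756 arc c [ 0.48408314 -0.30483624]
kerb (array([ 0.48386038, -0.30538581,  1.84504358]), np.float64(0.30597304991710716)) 730
knob [ 0.47  -0.257] 225
knob [ 0.4905 -0.3262] 237
car 0.74
wood 0.0
tw 0.0
glue 0.01
jar 0.0
25.1 [ 0.47069158 -0.25724483  0.19940187]
```

```bash
python3 - <<'E'
from h import *
for f in('w1','w13','side0'):
    p,c=region(f,(.452,-.11),.04,.013,.03); m=c.max(1)<110; print(f,p[m].mean(0) if m.sum() else None,m.sum())
grab('scene','scene1')
for f in('scene0','scene1'):
    p,c=region(f,(.452,-.11),.04,.013,.03); m=c.max(1)<110; print(f,p[m].mean(0).round(4) if m.sum() else None,m.sum())
E
```

```text
w1 [ 0.45472926 -0.09572975  0.0171415 ] 263
w13 [ 0.45804957 -0.10233099  0.01807707] 840
side0 [ 0.455778   -0.10559094  0.01782405] 73
scene0 [ 0.4494 -0.1034  0.0174] 37
scene1 [ 0.4525 -0.1048  0.0171] 40
```

The car hasn't moved. The leaf centres are within 1 mm of the kerb's, the gripper is clear, and cup b was never touched.

```bash
python3 -c "
from bench import robot
print(robot.finish_job())"
```

```text
the job is handed in; nothing more can be done
None
```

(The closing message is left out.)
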